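# Shut the ware box and hold up the fullest pigment tin

## Robot

A 6-joint arm with a two-finger parallel gripper is mounted at the origin on the work surface. World frame = base frame: x ahead of the robot, y to its left, z up, the work surface at z = 0. Lengths are in m, angles in rad, forces in N, time in s.
With the tool pointing down it reaches from about 0.25 to 0.775 m from the base axis. Payload 4 kg.
Tool frame: the origin (TCP) lies between the finger pads; the fingertips stand 14 mm ahead of it and the grasp point (between the pads) lies 5 mm behind it (tip_reach is the distance from the TCP to the fingertips, in m); z points along the fingers, y is the line along which they close (so a half turn about z gives the same grasp; the last joint's range is limited). The gripper opens to 94 mm and grips with 3 to 60 N. Pads are 16 mm wide; open, the fingers measure 119 mm over their backs; the gripper's body (75 mm by 177 mm) begins 78 mm behind the grasp point.
Start: joints at [-1.428, 0.087, 1.371, -0, 1.684, -0.103], TCP at [0.134, -0.533, 0.22] pointing down, gripper open.
Joint ranges: [-3.1, 3.1], [-0.76, 2.03], [0.27, 2.55], [-1.08, 4.22], [0.17, 2.65], [-2.57, 2.57]. Speed limits (rad/s): [2.79, 2.79, 3.14, 3.14, 3.14, 3.14].

## Interface

Orientations are given as [roll, pitch, yaw] about the fixed x, y, z axes, in that order (R = Rz(yaw) Ry(pitch) Rx(roll)).
In Python, from bench import * gives the robot as it stands. The module is installed in compiled form; this text tells all that it offers.
- The arm moves only by the tool servo_tool, never from a script. Its argument "targets" is a list of rows, each a list of 4 numbers: the shift along the tool's x, y, z in cm, then the turn about the tool's z in degrees. A call has 1 to 8 rows; each row is the pose to reach, as a shift and turn from the pose commanded when the call began, along the tool's axes at that moment; what a row does not reach only later rows make up. A row lasts 1/8 s, in which the tool goes at most 62.5 mm and 10.7 degrees, less where a joint would pass 70% of its speed; a pose out of reach is approached as far as the arm can. A call with a gripper value outside its range is refused whole. "claw" is the closure in counts, from 0 (fully open) to 255 (shut), set as the call begins (left out, the last holds). The fingers move at their own pace and stop on an object; the grip force is fixed at half the most. Time passes only in rows, so rows that repeat a pose let the fingers close. It gives the time, the measured TCP pose, the force, the opening and the grip force at its end, in the units of the state.
- get_obs(): the state, without advancing time (a new reading comes with each control period).
- snapshot(name): name is "scene" or "top" or "wrist"; returns the picture (400x640x3 uint8, blue, green, red); there is no depth.
- camera_model(name): a dict with "camera_matrix" (3x3 intrinsics, pixels), "camera_from_world" (4x4, takes a point from world to camera coordinates). Camera axes: x right, y up, looking along -z (the intrinsics and any distortion apply to the point x, -y, -z); pixel columns grow to the right and rows downward; lengths in m; the calibration is good to about 2 mm. A picture is of the moment at which its call begins: read the wrist's pose just before it. camera_model takes no time and is no camera call; for the wrist camera it gives the pose at the moment of the call.
- close_job(): hands the job in; it is judged then, once.
The state is a dict: "time": time; "joint_positions": joint angles; "qvel": joint speeds; "joint_torque": joint torques, N m; "tool_pos": TCP position; "ee_rot": TCP orientation; "wrist_force": force on the tool from outside, world axes, zero at the start; "wrist_torque": the same for the moment, N m; "width": finger opening in m; "finger_force": force on a finger pad.
Only numpy, scipy, OpenCV 4.12 (cv2) and the standard library are available. Lean on these libraries where they do the work, as an engineer would, in place of code of your own. Each camera call takes 0.05 s, during which the arm holds its last target. There are 200 camera calls.

## Task

First lower the lid of the wooden ware box until it is fully shut, so that no pigment dust gets onto the tiles in it, and only then handle the tins. Heft the three identical pigment tins by lifting them a little, less than 10 cm off the table, to find the heaviest, and leave the two lighter ones standing upright on the table. Finish while holding the heaviest tin still and upright in the gripper, clearly lifted at least 15 cm above the table, without having let the lid slam or shoved or knocked over anything else.

Things in the scene. Friction and masses are not known exactly. Their poses are not given: they have to be found in the camera images.
- ware_box: open plywood box, fixed to the table, 180 (its x) by 200 (its y) by 90 mm high, walls 8 mm, holding four upright terracotta tiles (lower than the rim). Origin: centre of its underside; its -x side faces the robot, roughly (yaw -0.1 to 0.3)
- lid (a joint): angle of the box's flat plywood lid, rad: 0 = shut flat on the rim, grows as the front edge rises; starts 0.6 to 1.0. The lid is 180 by 200 by 8 mm, hinged along the box's far (+x) rim. Its hinge is stiff: it stays where it is left, and about 1 N at the front edge closes it. There is a hard stop at 0
- lid_hinge (a point): point on the hinge line, midway across the lid, at the lid's underside (90 mm above the table, at the box's x = +90 mm, y = 0). The point turns with the lid: its -x axis runs along the lid's underside to the free front edge 180 mm away, z is the outward normal (straight up when shut), y is the hinge line
- lid_handle (a point): outer end of the lid's small dark wooden knob: in the lid's frame 150 mm from the hinge line towards the front edge, in the middle across, standing 35 mm off the lid's outer face
- tin_a: closed steel pigment tin with a paper band, 60 mm in diameter (rims 61), 78 mm high plus a raised lid 6 mm high, 50 mm across. Origin: centre of its underside; z up. The three tins look alike; in each a hidden solid cake of pigment has 2 to 4 mm of play. Two tins weigh 0.31 to 0.41 kg in all, the third 0.62 to 0.74 kg: which one changes every time
- tin_b: closed steel pigment tin with a paper band, 60 mm in diameter (rims 61), 78 mm high plus a raised lid 6 mm high, 50 mm across. Origin: centre of its underside; z up. The three tins look alike; in each a hidden solid cake of pigment has 2 to 4 mm of play. Two tins weigh 0.31 to 0.41 kg in all, the third 0.62 to 0.74 kg: which one changes every time
- tin_c: closed steel pigment tin with a paper band, 60 mm in diameter (rims 61), 78 mm high plus a raised lid 6 mm high, 50 mm across. Origin: centre of its underside; z up. The three tins look alike; in each a hidden solid cake of pigment has 2 to 4 mm of play. Two tins weigh 0.31 to 0.41 kg in all, the third 0.62 to 0.74 kg: which one changes every time
- bisque_cup: bystander: unglazed terracotta cup without handle, 68 mm across the rim, 75 mm high. Origin: centre of its underside
- glaze_bottle: bystander: closed white plastic bottle with narrow neck, 56 mm across, 85 mm high. Origin: centre of its underside
- stoneware_weight: bystander: round grey stoneware weight with a small knob on top, 72 mm across, 62 mm high. Origin: centre of its underside
- wooden_scraper: bystander: wooden scraper, 200 mm long, lying flat on the far side of the table. Origin near its middle, long axis x
- glaze_brush: bystander: brush, 190 mm long, lying flat on the far side of the table. Origin near its middle, long axis x
Mind the look-alikes: they are no part of the job. Leave any blue or red look-alike of the tin_b alone.

How it is judged:
By the outcome, as a careful person would: the job done as asked, in the order asked, and still so for the second after the job is handed in, while the arm keeps its last pose, push and grip.
It also fails if it takes over 72 s, if anything falls off the work surface, if the arm or the gripper's body presses on something with over 40 N, if the wrist force passes 120 N, or if a joint passes its speed limit or range.

## Working session

There is one attempt and no reset: what is moved stays moved. The work goes in short steps, Python scripts to look and compute and a tool call to move; the robot and the scene stay as the last step left them, time stands still between calls to the robot, and variables do not carry over. Pictures are saved under pics/ and viewed, at most 10 in all, crops included, and the job is handed in when it is done.

Besides the shell and the picture viewer there is one more tool, called after "Call:" by a JSON object that holds its "api" and its "payload", one argument or row to a line. servo_tool: Moves the arm, as the interface text tells. Its arguments: {"type":"object","properties":{"targets":{"type":"array"},"claw":{"type":"number"}},"required":["targets"]}

```bash
mkdir -p pics; cat > h.py <<'E'
from bench import *
import numpy as np, cv2
def ray(name,u,v,cm=None):
    m=cm or camera_model(name);K=np.array(m["camera_matrix"]);T=np.array(m["camera_from_world"])
    d=np.linalg.inv(K)@[u,v,1];d=np.array([d[0],-d[1],-d[2]])
    R=T[:3,:3];return -R.T@T[:3,3],R.T@d
def onz(name,u,v,z):
    o,d=ray(name,u,v);return o+d*(z-o[2])/d[2]
def two(u1,v1,u2,v2,a="scene",b="top"):
    o1,d1=ray(a,u1,v1);o2,d2=ray(b,u2,v2)
    s=np.linalg.lstsq(np.c_[d1,-d2],o2-o1,rcond=None)[0]
    p,q=o1+d1*s[0],o2+d2*s[1];return (p+q)/2,np.linalg.norm(p-q)
def proj(name,p):
    m=camera_model(name);c=np.array(m["camera_from_world"])@np.r_[p,1];k=np.array(m["camera_matrix"])@[c[0],-c[1],-c[2]];return k[:2]/k[2]
E
python3 - <<'E'
from h import *
o=get_obs();print({k:np.round(v,3).tolist() for k,v in o.items()})
for n in("scene","top"):
    i=snapshot(n);cv2.imwrite(f"pics/{n}.png",i)
    m=camera_model(n);print({k:np.round(v,3).tolist() for k,v in m.items()})
E
```

```text
{'time': 0.0, 'joint_positions': [-1.428, 0.088, 1.372, -0.0, 1.684, -0.103], 'qvel': [0.001, -0.0, 0.0, -0.002, -0.001, -0.001], 'joint_torque': [0.001, -34.017, -30.243, 0.072, 0.033, -0.0], 'tool_pos': [0.134, -0.533, 0.218], 'ee_rot': [-3.139, -0.0, 0.246], 'wrist_force': [-0.138, 0.093, -0.111], 'wrist_torque': [0.021, 0.005, 0.042], 'finger_force': 0.0, 'width': 0.094}
{'camera_matrix': [[492.545, 0.0, 314.27], [0.0, 492.545, 196.764], [0.0, 0.0, 1.0]], 'camera_from_world': [[-0.845, 0.535, 0.013, 0.418], [-0.433, -0.699, 0.569, 0.168], [0.314, 0.475, 0.822, -1.516], [0.0, 0.0, 0.0, 1.0]]}
{'camera_matrix': [[453.197, 0.0, 318.501], [0.0, 453.197, 200.183], [0.0, 0.0, 1.0]], 'camera_from_world': [[0.019, -1.0, 0.004, 0.006], [0.971, 0.019, 0.238, -0.536], [-0.238, -0.001, 0.971, -1.134], [0.0, 0.0, 0.0, 1.0]]}
```

View pics/scene.png

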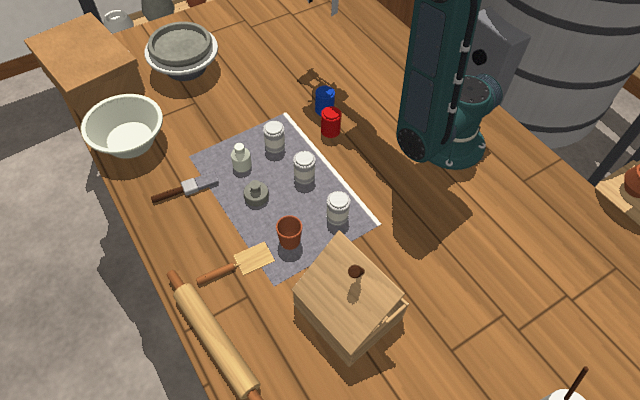

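View pics/top.png

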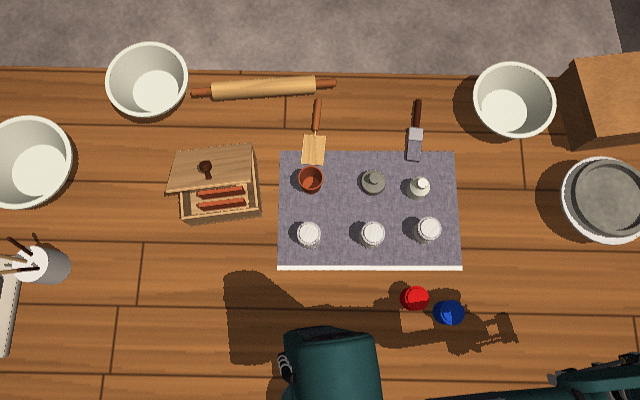

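Scene: the three white-lidded tins sit at scene (338,203), (304,163), (273,132) and top (308,233), (373,233), (428,228). The red and blue look-alikes are at top (414,298) and (450,312), so I'll leave those. The box knob is at scene (355,271), top (206,170).

```bash
python3 - <<'E'
from h import *
# tins: white lid blobs
for n,pts in(("top",[(308,233),(373,233),(428,228)]),("scene",[(338,203),(304,163),(273,132)])):
    i=cv2.imread(f"pics/{n}.png");hsv=cv2.cvtColor(i,cv2.COLOR_BGR2HSV)
    m=cv2.inRange(hsv,(0,0,190),(180,40,255));k,l,s,c=cv2.connectedComponentsWithStats(m)
    for p in pts:
        j=min((j for j in range(1,k) if s[j,4]>40),key=lambda j:np.hypot(*(c[j]-p)))
        x,y,w,h,a=s[j];u,v=x+w/2-.5,y+h/2-.5
        print(n,p,s[j],np.round(onz(n,u,v,.084),3))
print("knob",two(355,267,206,164))
print("hinge L",onz("top",175,150,.098),"hinge R",onz("top",251,144,.098))
print("frontbox L",onz("top",183,222,.09),"R",onz("top",260,215,.09))
for p in((414,298),(450,312),(310,180),(373,180),(418,187)):print(p,np.round(onz("top",*p,.07),3))
a=cv2.resize(cv2.imread("pics/scene.png")[215:390,280:420],None,fx=3.4,fy=3.4,interpolation=cv2.INTER_CUBIC)
b=cv2.resize(cv2.imread("pics/top.png")[130:235,155:275],None,fx=2.6,fy=2.6,interpolation=cv2.INTER_CUBIC)
o=np.zeros((595,790,3),np.uint8);o[:a.shape[0],:a.shape[1]]=a;o[:b.shape[0],a.shape[1]:a.shape[1]+b.shape[1]]=b;cv2.imwrite("pics/crop.png",o);print(a.shape,b.shape)
E
```

```text
top (308, 233) [297 222  24  23 390] [0.444 0.04  0.084]
top (373, 233) [362 222  23  23 364] [ 0.448 -0.124  0.084]
top (428, 228) [418 217  24  23 362] [ 0.463 -0.27   0.084]
scene (338, 203) [327 191  24  19 313] [0.448 0.043 0.084]
scene (304, 163) [293 151  23  17 249] [ 0.453 -0.121  0.084]
scene (273, 132) [263 121  21  14 202] [ 0.468 -0.268  0.084]
knob (array([0.57567198, 0.27836291, 0.23110252]), np.float64(0.0011044843655585708))
hinge L [0.65651543 0.39768435 0.098     ] hinge R [0.67740379 0.19822382 0.098     ]
frontbox L [0.46543217 0.36163047 0.09      ] R [0.48758044 0.16590786 0.09      ]
(414, 298) [ 0.287 -0.227  0.07 ]
(450, 312) [ 0.255 -0.316  0.07 ]
(310, 180) [0.589 0.04  0.07 ]
(373, 180) [ 0.593 -0.128  0.07 ]
(418, 187) [ 0.576 -0.247  0.07 ]
(595, 476, 3) (273, 312, 3)
```

View pics/crop.png

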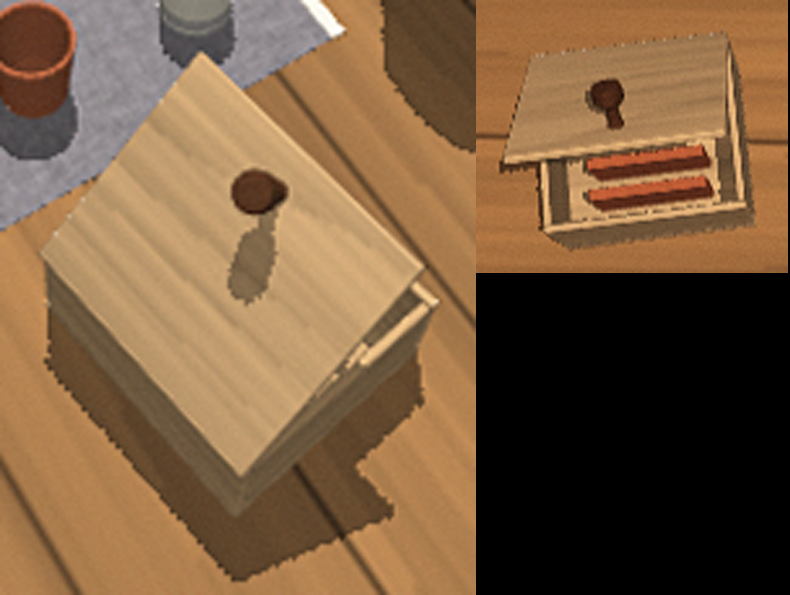

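The crop shows a dark knob mid-lid and the lid raised about 0.74 rad. The free front edge faces the robot and the tiles are visible. Measured values: box yaw about 0.11, hinge about (0.661, 0.299). The knob agrees with the given sizes to about 1 cm. The three tins agree between views to 5 mm. I'll close the claw and go above the lid, beside the knob.

Call:
{"api": "servo_tool", "payload": {
  "targets": [
    [0,0,-3,0],
    [0,0,-8,0],
    [5,-5.5,-10,0],
    [9,-10,-10,0],
    [13,-14.3,-10,0],
    [17,-18.7,-10,0],
    [21,-23,-10,0],
    [25,-27.5,-10,0]
  ],
  "claw": 255
}}

```text
time: 1.1
tool_pos: [0.3098, -0.204, 0.3191]
ee_rot: [-3.142, -0.0, 0.245]
wrist_force: [0.0, 0.5, -1.2]
width: 0.0176
finger_force: 0.0
```

Call:
{"api": "servo_tool", "payload": {
  "targets": [
    [4,-4.4,0,0],
    [8,-8.8,0,0],
    [12,-13.2,0,0],
    [16,-17.6,0,0],
    [20,-22,0,0],
    [25,-27.5,0,0],
    [29,-32,0,0],
    [33.5,-37,0,0]
  ]
}}

```text
time: 2.1
tool_pos: [0.5381, 0.2238, 0.3189]
ee_rot: [3.141, 0.001, 0.246]
wrist_force: [1.1, -1.5, 0.2]
width: 0.0005
finger_force: 0.0
```

Call:
{"api": "servo_tool", "payload": {
  "targets": [
    [0,0,2,0],
    [0,0,4,0],
    [0,0,6,0],
    [0,0,7,0],
    [0,0,7.4,0],
    [0,0,7.8,0],
    [0,0,8.2,0],
    [0,0,8.6,0]
  ]
}}

```text
time: 3.1
tool_pos: [0.5378, 0.2218, 0.2338]
ee_rot: [3.142, -0.001, 0.246]
wrist_force: [0.4, 0.1, 0.0]
width: 0.0004
finger_force: 0.0
```

Call:
{"api": "servo_tool", "payload": {
  "targets": [
    [0,0,0.3,0],
    [0,0,0.6,0],
    [0,0,0.9,0],
    [0,0,1.2,0],
    [0,0,1.5,0],
    [0,0,1.8,0],
    [0,0,2.1,0],
    [0,0,2.4,0]
  ]
}}

```text
time: 4.1
tool_pos: [0.5378, 0.2218, 0.2092]
ee_rot: [3.141, -0.0, 0.246]
wrist_force: [-1.0, -0.3, 0.7]
width: 0.0006
finger_force: 0.3
```

Call:
{"api": "servo_tool", "payload": {
  "targets": [
    [0,0,0.4,0],
    [0,0,0.8,0],
    [0,0,1.2,0],
    [0,0,1.6,0],
    [0,0,2.0,0],
    [0,0,2.4,0],
    [0,0,2.8,0],
    [0,0,3.2,0]
  ]
}}

```text
time: 5.1
tool_pos: [0.5376, 0.2218, 0.1772]
ee_rot: [3.141, 0.0, 0.246]
wrist_force: [-0.1, -0.5, 0.7]
width: 0.0006
finger_force: 0.3
```

Call:
{"api": "servo_tool", "payload": {
  "targets": [
    [0,0,0.4,0],
    [0,0,0.8,0],
    [0,0,1.2,0],
    [0,0,1.6,0],
    [0,0,2.0,0],
    [0,0,2.4,0],
    [0,0,2.8,0],
    [0,0,3.2,0]
  ]
}}

```text
time: 6.1
tool_pos: [0.5376, 0.2218, 0.1452]
ee_rot: [3.142, 0.0, 0.246]
wrist_force: [-0.5, -0.7, 0.8]
width: 0.0002
finger_force: 0.3
```

Call:
{"api": "servo_tool", "payload": {
  "targets": [
    [0,0,0.3,0],
    [0,0,0.6,0],
    [0,0,0.9,0],
    [0,0,1.2,0],
    [0,0,1.5,0],
    [0,0,1.8,0],
    [0,0,2.1,0],
    [0,0,2.3,0]
  ]
}}

```text
time: 7.1
tool_pos: [0.5375, 0.2218, 0.1221]
ee_rot: [3.142, 0.0, 0.246]
wrist_force: [0.2, -0.1, -0.3]
width: 0.0001
finger_force: 0.3
```

Call:
{"api": "servo_tool", "payload": {
  "targets": [
    [0,0,0.1,0],
    [0,0,0.2,0],
    [0,0,0.3,0],
    [0,0,0.4,0],
    [0,0,0.5,0],
    [0,0,0.6,0],
    [0,0,0.7,0],
    [0,0,0.8,0]
  ]
}}

```text
time: 8.1
tool_pos: [0.5376, 0.2218, 0.1144]
ee_rot: [3.141, 0.0, 0.246]
wrist_force: [0.0, -0.6, 0.6]
width: 0.0005
finger_force: 0.2
```

Now press gently onto the stop and check for force.

Call:
{"api": "servo_tool", "payload": {
  "targets": [
    [0,0,0.07,0],
    [0,0,0.14,0],
    [0,0,0.2,0],
    [0,0,0.26,0],
    [0,0,0.32,0],
    [0,0,0.32,0]
  ]
}}

```text
time: 8.85
tool_pos: [0.5376, 0.2218, 0.1127]
ee_rot: [3.142, -0.001, 0.246]
wrist_force: [-1.8, -0.4, 6.1]
width: 0.0006
finger_force: 3.2
```

```bash
python3 - <<'E'
from h import *
o=get_obs();print(o["wrist_force"],o["tool_pos"])
i=snapshot("top");cv2.imwrite("pics/t2.png",i);j=snapshot("scene")
a=cv2.resize(j[205:395,270:450],None,fx=2.2,fy=2.2);b=cv2.resize(i[110:260,150:310],None,fx=2.2,fy=2.2)
q=np.zeros((420,760,3),np.uint8);q[:a.shape[0],:a.shape[1]]=a;q[:b.shape[0],400:400+b.shape[1]]=b;cv2.imwrite("pics/lid.png",q)
E
```

```text
[-1.84513728 -0.43216971  6.14278347] [0.53763465 0.22183372 0.11271948]
```

View pics/lid.png

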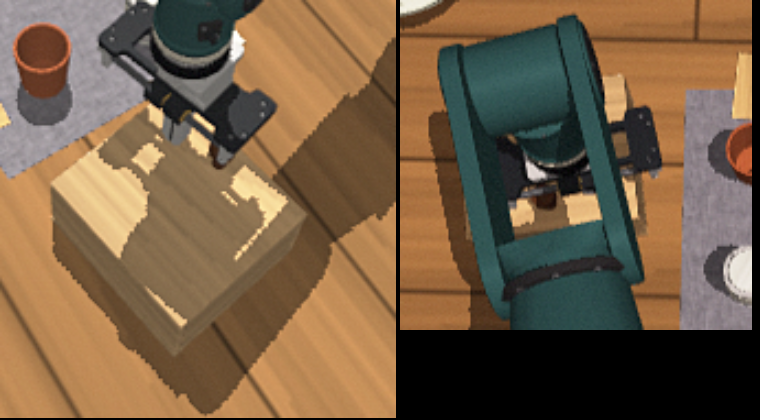

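The lid is shut: the tip stands at z = 0.0987 against 0.098 expected, the reaction force has jumped to 6 N, and the pictures show the lid flat on the rim. I'll press slightly more, then retreat and go over the nearest tin.

Call:
{"api": "servo_tool", "payload": {
  "targets": [
    [0,0,0.1,0],
    [0,0,0.2,0],
    [0,0,0.2,0],
    [0,0,0,0],
    [0,0,-2,0],
    [0,0,-6,0],
    [0,0,-10,0],
    [0,0,-13,0]
  ]
}}

```text
time: 9.95
tool_pos: [0.5382, 0.222, 0.2429]
ee_rot: [3.142, -0.002, 0.246]
wrist_force: [-0.2, -0.5, -0.1]
width: 0.0006
finger_force: 0.0
```

Call:
{"api": "servo_tool", "payload": {
  "targets": [
    [-2,2.3,0,0],
    [-5,5.8,0,0],
    [-8,9.2,0,0],
    [-11,12.7,0,0],
    [-13.3,15.3,0,0],
    [-13.3,15.3,0,0],
    [-13.3,15.3,0,0]
  ],
  "claw": 0
}}

```text
time: 10.82
tool_pos: [0.4462, 0.0415, 0.2411]
ee_rot: [-3.141, -0.001, 0.246]
wrist_force: [0.2, 0.8, -0.8]
width: 0.0668
finger_force: 0.0
```

```bash
python3 - <<'E'
from h import *
o=get_obs();i=snapshot("wrist");cv2.imwrite("pics/w1.png",i);print(o["tool_pos"],o["width"],o["wrist_force"])
for p in((.446,.041,.084),(.446,.041,.0)):print(proj("wrist",p))
t=snapshot("top");cv2.imwrite("pics/t3.png",t);q=cv2.resize(np.hstack([i[:, :],t[:, 130:460]]),None,fx=.8,fy=.8);cv2.imwrite("pics/w1t.png",q);print(q.shape)
E
```

```text
[0.4462321  0.04149404 0.2411027 ] 0.06678197739944253 [ 0.23463749  0.84954248 -0.76940682]
[318.68455574 194.42379116]
[318.6575846  181.41080234]
(320, 776, 3)
```

View pics/w1t.png

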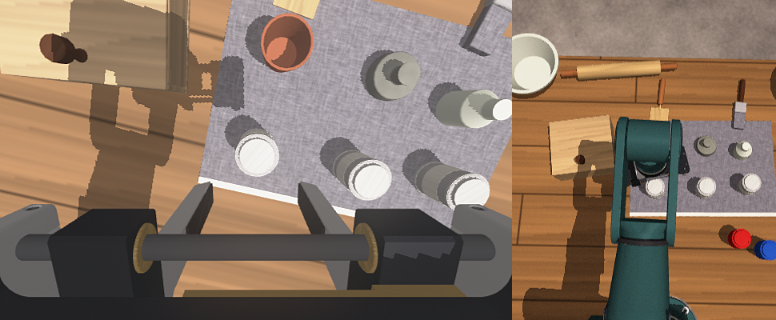

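The tin lid is at wrist (321,195) against a predicted (319,194), so the estimate holds. The lid is flat and shut in both views. Descending on the first tin.

Call:
{"api": "servo_tool", "payload": {
  "targets": [
    [0,0,2,0],
    [0,0,5,0],
    [0,0,8,0],
    [0,0,11,0],
    [0,0,14,0],
    [0,0,17,0],
    [0,0,19,0],
    [0,0,20,0]
  ]
}}

```text
time: 11.92
tool_pos: [0.4453, 0.0419, 0.0397]
ee_rot: [-3.141, 0.002, 0.247]
wrist_force: [0.6, 0.0, -0.1]
width: 0.0938
finger_force: 0.0
```

Call:
{"api": "servo_tool", "payload": {
  "targets": [
    [0,0,0,0],
    [0,0,0,0],
    [0,0,0,0],
    [0,0,0,0],
    [0,0,0,0],
    [0,0,0,0],
    [0,0,0,0],
    [0,0,0,0]
  ],
  "claw": 255
}}

```text
time: 12.92
tool_pos: [0.4466, 0.0406, 0.0422]
ee_rot: [3.14, -0.002, 0.246]
wrist_force: [-0.3, -3.2, 6.4]
width: 0.0598
finger_force: 30.0
```

Call:
{"api": "servo_tool", "payload": {
  "targets": [
    [0,0,-0.5,0],
    [0,0,-1.2,0],
    [0,0,-2.0,0],
    [0,0,-2.8,0],
    [0,0,-3.3,0],
    [0,0,-3.5,0],
    [0,0,-3.5,0],
    [0,0,-3.5,0]
  ]
}}

```text
time: 13.92
tool_pos: [0.4456, 0.0411, 0.0759]
ee_rot: [-3.141, 0.001, 0.246]
wrist_force: [-0.8, -0.2, -3.9]
width: 0.0596
finger_force: 30.0
```

Call:
{"api": "servo_tool", "payload": {
  "targets": [
    [0,0,0,0],
    [0,0,0,0],
    [0,0,0,0],
    [0,0,0,0]
  ]
}}

```text
time: 14.42
tool_pos: [0.4458, 0.041, 0.0763]
ee_rot: [3.142, 0.0, 0.246]
wrist_force: [-0.3, -0.3, -2.9]
width: 0.0596
finger_force: 30.0
```

About 3.4 N, so this tin is light (a heavy one would be 6–7 N). Setting it down gently.

Call:
{"api": "servo_tool", "payload": {
  "targets": [
    [0,0,0.7,0],
    [0,0,1.5,0],
    [0,0,2.3,0],
    [0,0,2.9,0],
    [0,0,3.1,0],
    [0,0,3.2,0],
    [0,0,3.3,0],
    [0,0,3.4,0]
  ]
}}

```text
time: 15.42
tool_pos: [0.446, 0.041, 0.0425]
ee_rot: [3.141, -0.001, 0.246]
wrist_force: [-0.1, -0.6, -3.3]
width: 0.0599
finger_force: 30.0
```

Call:
{"api": "servo_tool", "payload": {
  "targets": [
    [0,0,0.05,0],
    [0,0,0.1,0],
    [0,0,0.1,0]
  ]
}}

```text
time: 15.8
tool_pos: [0.446, 0.0411, 0.0422]
ee_rot: [3.141, -0.0, 0.246]
wrist_force: [-3.3, -0.1, 5.3]
width: 0.0596
finger_force: 30.0
```

Call:
{"api": "servo_tool", "payload": {
  "targets": [
    [0,0,0,0],
    [0,0,0,0],
    [0,0,0,0],
    [0,0,0,0],
    [0,0,0,0],
    [0,0,-1,0],
    [0,0,-4,0],
    [0,0,-8,0]
  ],
  "claw": 0
}}

```text
time: 16.8
tool_pos: [0.4451, 0.0411, 0.1218]
ee_rot: [-3.141, 0.002, 0.246]
wrist_force: [0.2, -0.1, 0.6]
width: 0.094
finger_force: 0.0
```

Call:
{"api": "servo_tool", "payload": {
  "targets": [
    [0,0,-4,0],
    [0,0,-8,0],
    [-0.8,3.5,-10,0],
    [-1.7,7.5,-10,0],
    [-2.6,11.5,-10,0],
    [-3.6,15.8,-10,0],
    [-3.6,15.8,-10,0]
  ]
}}

```text
time: 17.68
tool_pos: [0.4492, -0.1232, 0.2218]
ee_rot: [3.141, -0.0, 0.241]
wrist_force: [-0.2, 0.0, -0.6]
width: 0.0938
finger_force: 0.0
```

```bash
python3 - <<'E'
from h import *
o=get_obs();i=snapshot("wrist");P=o["tool_pos"];print(P,o["width"])
m=cv2.inRange(cv2.cvtColor(i,cv2.COLOR_BGR2HSV),(0,0,190),(180,40,255))
k,l,s,c=cv2.connectedComponentsWithStats(m);y=o["ee_rot"][2]
for j in range(1,k):
    if s[j,4]>300:
        p=onz("wrist",s[j,0]+s[j,2]/2-.5,s[j,1]+s[j,3]/2-.5,.084);d=p-P
        print(s[j],np.round(p,3),"tool dx,dy cm",np.round([100*(d[0]*np.cos(y)+d[1]*np.sin(y)),100*(d[0]*np.sin(y)-d[1]*np.cos(y))],1))
cv2.imwrite("pics/w2.png",i)
E
```

```text
[ 0.44924231 -0.12324337  0.22176498] 0.09379927441502225
[ 451   74   54   53 1147] [ 0.58  -0.247  0.084] tool dx,dy cm [ 9.7 15.2]
[ 294  169   58   57 2409] [ 0.451 -0.126  0.084] tool dx,dy cm [0.1 0.3]
[ 428  188   59   54 2204] [ 0.467 -0.268  0.084] tool dx,dy cm [-1.7 14.5]
[ 135  205  265   61 2173] [ 0.397 -0.079  0.084] tool dx,dy cm [-4.  -5.6]
```

View pics/w2.png

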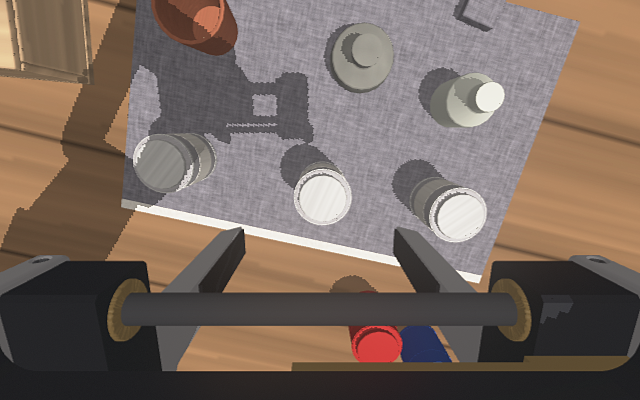

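Tin A stands upright after release at (173,160). Tin B is centred at (323,197), with a residual of about 2 mm. The red and blue look-alikes at (377,345) and (420,345) are well clear. Descending and hefting B.

Call:
{"api": "servo_tool", "payload": {
  "targets": [
    [0,0.2,2,0],
    [0,0.2,5,0],
    [0,0.2,8,0],
    [0,0.2,11,0],
    [0,0.2,14,0],
    [0,0.2,16.5,0],
    [0,0.2,17.7,0],
    [0,0.2,18,0]
  ]
}}

```text
time: 18.73
tool_pos: [0.4498, -0.1221, 0.0411]
ee_rot: [-3.141, 0.0, 0.247]
wrist_force: [0.1, 0.6, 0.4]
width: 0.094
finger_force: 0.0
```

Call:
{"api": "servo_tool", "payload": {
  "targets": [
    [0,0,0,0],
    [0,0,0,0],
    [0,0,0,0],
    [0,0,0,0],
    [0,0,0,0],
    [0,0,0,0],
    [0,0,0,0],
    [0,0,0,0]
  ],
  "claw": 255
}}

```text
time: 19.73
tool_pos: [0.4506, -0.1236, 0.0421]
ee_rot: [3.14, -0.001, 0.246]
wrist_force: [0.0, -3.9, 5.2]
width: 0.0597
finger_force: 30.0
```

Call:
{"api": "servo_tool", "payload": {
  "targets": [
    [0,0,-0.5,0],
    [0,0,-1.2,0],
    [0,0,-2.0,0],
    [0,0,-2.8,0],
    [0,0,-3.3,0],
    [0,0,-3.5,0],
    [0,0,-3.5,0],
    [0,0,-3.5,0]
  ]
}}

```text
time: 20.72
tool_pos: [0.4496, -0.1228, 0.076]
ee_rot: [-3.141, 0.001, 0.246]
wrist_force: [-0.8, 0.3, -3.5]
width: 0.0595
finger_force: 30.0
```

Call:
{"api": "servo_tool", "payload": {
  "targets": [
    [0,0,0,0],
    [0,0,0,0],
    [0,0,0,0],
    [0,0,0,0]
  ]
}}

```text
time: 21.22
tool_pos: [0.4499, -0.1229, 0.0763]
ee_rot: [3.141, 0.0, 0.246]
wrist_force: [0.0, 0.3, -3.5]
width: 0.0596
finger_force: 30.0
```

Also light (3.5 N). Put B down and go to tin C.

Call:
{"api": "servo_tool", "payload": {
  "targets": [
    [0,0,0.7,0],
    [0,0,1.5,0],
    [0,0,2.3,0],
    [0,0,2.9,0],
    [0,0,3.1,0],
    [0,0,3.3,0],
    [0,0,3.4,0],
    [0,0,3.5,0]
  ]
}}

```text
time: 22.22
tool_pos: [0.4501, -0.123, 0.0421]
ee_rot: [3.141, -0.0, 0.246]
wrist_force: [-1.9, 1.3, 3.2]
width: 0.06
finger_force: 30.0
```

Call:
{"api": "servo_tool", "payload": {
  "targets": [
    [0,0,0,0],
    [0,0,0,0],
    [0,0,0,0],
    [0,0,0,0],
    [0,0,0,0],
    [0,0,-1,0],
    [0,0,-4,0],
    [0,0,-8,0]
  ],
  "claw": 0
}}

```text
time: 23.22
tool_pos: [0.4491, -0.1226, 0.1218]
ee_rot: [-3.14, 0.002, 0.246]
wrist_force: [0.1, -1.0, -0.1]
width: 0.094
finger_force: 0.0
```

Call:
{"api": "servo_tool", "payload": {
  "targets": [
    [0,0,-4,0],
    [0,0,-8,0],
    [-0.5,3.5,-10,0],
    [-1,7.5,-10,0],
    [-1.5,11.5,-10,0],
    [-1.9,14.4,-10,0],
    [-1.9,14.4,-10,0]
  ]
}}

```text
time: 24.1
tool_pos: [0.4663, -0.2687, 0.2214]
ee_rot: [-3.142, 0.0, 0.243]
wrist_force: [0.2, 0.2, -0.5]
width: 0.0938
finger_force: 0.0
```

```bash
python3 - <<'E'
from h import *
o=get_obs();i=snapshot("wrist");P=o["tool_pos"];print(P,o["width"])
m=cv2.inRange(cv2.cvtColor(i,cv2.COLOR_BGR2HSV),(0,0,190),(180,40,255))
k,l,s,c=cv2.connectedComponentsWithStats(m);y=o["ee_rot"][2]
for j in range(1,k):
    if s[j,4]>300:
        p=onz("wrist",s[j,0]+s[j,2]/2-.5,s[j,1]+s[j,3]/2-.5,.084);d=p-P
        print(s[j],np.round(p,3),"tool dx,dy cm",np.round([100*(d[0]*np.cos(y)+d[1]*np.sin(y)),100*(d[0]*np.sin(y)-d[1]*np.cos(y))],1))
cv2.imwrite("pics/w3.png",i)
E
```

```text
[ 0.46628309 -0.26869019  0.22138016] 0.09378291084858022
[ 322   55   41   55 1522] [ 0.581 -0.262  0.084] tool dx,dy cm [11.3  2.1]
[ 151  163   58   46 1919] [ 0.445 -0.127  0.084] tool dx,dy cm [  1.3 -14.3]
[ 293  170   59   57 2424] [ 0.467 -0.271  0.084] tool dx,dy cm [0.  0.3]
[  83  202  141   35 1167] [ 0.402 -0.104  0.084] tool dx,dy cm [ -2.2 -17.5]
[ 245  235  133   36 1122] [ 0.406 -0.275  0.084] tool dx,dy cm [-6.  -0.9]
```

View pics/w3.png

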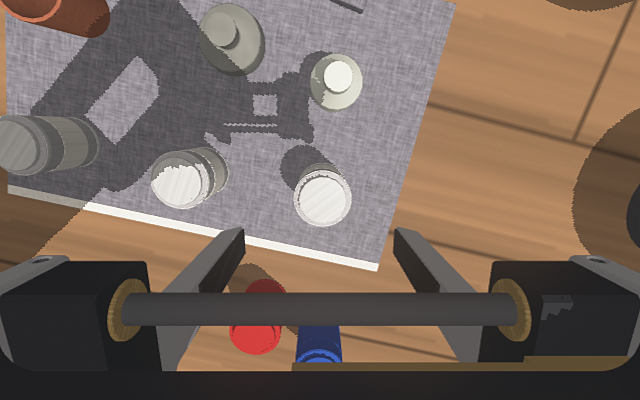

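A, at (20,145), and B, at (180,182), are both upright. Tin C is centred at (323,197), and the bottle at (337,80) is clear. Grasp C and heft it low.

Call:
{"api": "servo_tool", "payload": {
  "targets": [
    [0,0.2,2,0],
    [0,0.2,5,0],
    [0,0.2,8,0],
    [0,0.2,11,0],
    [0,0.2,14,0],
    [0,0.2,16.5,0],
    [0,0.2,17.7,0],
    [0,0.2,18,0]
  ]
}}

```text
time: 25.15
tool_pos: [0.4669, -0.2683, 0.0412]
ee_rot: [-3.141, 0.0, 0.247]
wrist_force: [-0.4, -0.9, 0.3]
width: 0.0941
finger_force: 0.0
```

Call:
{"api": "servo_tool", "payload": {
  "targets": [
    [0,0,0,0],
    [0,0,0,0],
    [0,0,0,0],
    [0,0,0,0],
    [0,0,0,0],
    [0,0,0,0],
    [0,0,0,0],
    [0,0,0,0]
  ],
  "claw": 255
}}

```text
time: 26.15
tool_pos: [0.4675, -0.27, 0.0421]
ee_rot: [3.139, -0.001, 0.246]
wrist_force: [1.6, -5.0, 3.3]
width: 0.0596
finger_force: 30.0
```

Call:
{"api": "servo_tool", "payload": {
  "targets": [
    [0,0,-0.5,0],
    [0,0,-1.2,0],
    [0,0,-2.0,0],
    [0,0,-2.8,0],
    [0,0,-3.3,0],
    [0,0,-3.5,0],
    [0,0,-3.5,0],
    [0,0,-3.5,0]
  ]
}}

```text
time: 27.15
tool_pos: [0.4667, -0.269, 0.076]
ee_rot: [-3.141, 0.0, 0.246]
wrist_force: [-0.4, -0.3, -5.9]
width: 0.0596
finger_force: 30.0
```

Call:
{"api": "servo_tool", "payload": {
  "targets": [
    [0,0,0,0],
    [0,0,0,0],
    [0,0,0,0],
    [0,0,0,0]
  ]
}}

```text
time: 27.65
tool_pos: [0.467, -0.2691, 0.0763]
ee_rot: [3.142, 0.0, 0.246]
wrist_force: [0.2, -0.1, -6.7]
width: 0.0597
finger_force: 30.0
```

6.3–6.7 N, so C is the heavy one. Lift it to about 20 cm and hold.

Call:
{"api": "servo_tool", "payload": {
  "targets": [
    [0,0,-1,0],
    [0,0,-3,0],
    [0,0,-5.5,0],
    [0,0,-8,0],
    [0,0,-10.5,0],
    [0,0,-13,0],
    [0,0,-15,0],
    [0,0,-16.5,0]
  ]
}}

```text
time: 28.65
tool_pos: [0.4672, -0.2693, 0.2432]
ee_rot: [3.14, -0.001, 0.246]
wrist_force: [0.6, -0.4, -7.6]
width: 0.0595
finger_force: 30.0
```

Call:
{"api": "servo_tool", "payload": {
  "targets": [
    [0,0,-0.5,0],
    [0,0,-0.8,0],
    [0,0,-1,0],
    [0,0,-1,0],
    [0,0,-1,0],
    [0,0,-1,0],
    [0,0,-1,0],
    [0,0,-1,0]
  ]
}}

```text
time: 29.65
tool_pos: [0.4669, -0.2691, 0.2513]
ee_rot: [3.142, 0.0, 0.246]
wrist_force: [-0.5, 0.1, -6.2]
width: 0.0595
finger_force: 30.0
```

```bash
python3 - <<'E'
from h import *
o=get_obs();print(o["tool_pos"],o["qvel"],o["wrist_force"],o["finger_force"])
cv2.imwrite("pics/fin.png",snapshot("scene"))
E
```

```text
[ 0.46693001 -0.26910846  0.2512756 ] [-0.00028021 -0.00102594 -0.00067383  0.00089346  0.00028497  0.0006173 ] [-0.53720729  0.06560113 -6.24010483] 29.998781383037567
```

View pics/fin.png

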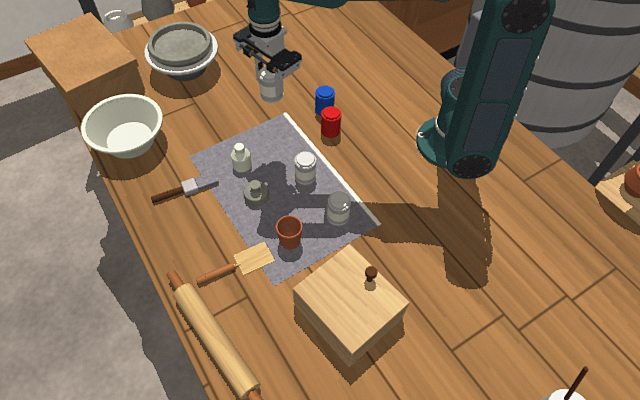

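The lid is shut, with the knob at (371,272). The light tins stand upright at (338,207) and (305,167). The heavy tin is held upright at (270,84), its base about 21 cm up, and the arm is still. Nothing else has moved.

```bash
python3 -c "
from bench import *
print(close_job())"
```

```text
the job is handed in; nothing more can be done
None
```

I shut the lid gently, then hefted all three tins and handed in the job holding tin C, the heaviest at about 6.5 N, still and upright with its base about 21 cm above the table; the two lighter tins (about 3.4 N each) stand upright, and nothing else moved.

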